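# Walk the drill bit case home and bolt it in

## Task

Walk the heavy white drill bit case forward, flat on the stool top, into its blue cradle by alternate gentle pushes on its two black rear corners: not on the thin clear door between them, never letting it swing more than about 15 degrees from the cradle's direction, and never pushing it with more than 15 N. Feel for the stop: finish with the case square against it and press it home with a steady push of 10 to 14 N for a moment. Then slide the red-knobbed bolt fully across behind it, let go, and leave the other things on the stool alone.

Things in the scene. Friction and masses are not known exactly. Their poses are not given: they have to be found in the camera images.
- case: Heavy white drill bit case, loose, a box 100 (x) by 160 (y) by 55 mm high, 0.7 to 0.95 kg, too wide to grip; slides with 3 to 7 N. Origin: centre of its underside; +x is the way it must go (front), +y its left. Rear face at x = -50 mm (towards the robot), with a black rubber corner block 22 mm wide, full height, at each end (y = +-58 to +-80 mm); the door between them is 5 mm further in
- door: The thin clear sliding door over the middle 114 mm of the case's rear face, carried by the case; it must not be pushed (2 N is too much). Origin at its centre
- push_left (a point): Middle of the black left (+y) rear corner block's rear face, on the surface, 20 mm above the stool: the place to push on that side. Axes as the case's
- push_right (a point): The same point on the right (-y) rear corner block
- cradle: Blue cradle fixed to the stool, no floor. Origin: on the stool top, where the case's origin belongs when home and centred (up to 12 mm deeper: see stop); +x leads in, +y left. Side rails 30 mm high, inner faces at y = +-93 mm (13 mm free either side of the case), x = -27 to +83 mm; the mouth is open to -x. The bolt's 18 mm high channel lies left of the mouth, x = -76 to -42, y = +108 to +196 mm
- stop: The cradle's end, same origin and axes as the cradle: a blue cross beam carrying a rigid black stop plate 170 mm wide and 30 mm high, which the front of the case must meet all along. The plate is clamped at a different depth each time, its near face anywhere from x = +50 to +62 mm in the cradle's frame, and where is not reported: it must be felt
- bolt (a joint): Bolt travel in m: 0 to 0.003 at the start (open), 0.042 fully shut. Slides to the cradle's -y with 1.5 N, stays where left. Steel bar, in the cradle's frame x = -65 to -53, z = 7 to 19 mm, tip at y = +99 (open) to +57 mm (shut): it passes 3 to 15 mm behind the rear face of a case that is home; a case not home is in its way
- bolt_knob (a point): The bolt's upright red knob, 14 mm square, from 18 to 54 mm above the stool; this point is on its axis, 40 mm above the stool. Axes as the cradle's; at x = -59 mm and y = +144 mm (open) to +102 mm (shut) in the cradle's frame. Pinch it from above or push it from its outer (+y) side
- tray: Loose orange compartment tray, 200 by 150 by 45 mm, origin at the centre of its underside; leave alone
- hammer: Loose rubber-grip hammer lying on the stool, 310 mm long, along its x from -160 (grip end) to +150 mm (head); leave alone
- sharpener: Loose steel pencil sharpener, 25 by 16 by 11 mm, origin under its centre; leave alone
- hook_a: Loose zinc-plated picture hook, 40 by 12 by 15 mm, origin under its centre; leave alone
- hook_b: The other picture hook, alike; leave alone
- tape: Loose yellow tape measure, 75 by 34 by 62 mm, origin under its centre; leave alone
Things that resemble listed ones, but are neither listed nor needed, are in the scene too. Of the things that look like the case, the larger one is meant.

How it is judged:
By the outcome, as a careful person would: the job done as asked, in the order asked, and still so for the second after the job is handed in, with the robot touching nothing.
It also fails if it takes over 61 s, if anything falls off the work surface, if the arm or the gripper's body presses on something with over 40 N, if the wrist force passes 120 N, or if a joint passes its speed limit or range.

## Robot

A 6-joint arm with a two-finger parallel gripper is mounted at the origin on the work surface. World frame = base frame: x ahead of the robot, y to its left, z up, the work surface at z = 0. Lengths are in m, angles in rad, forces in N, time in s.
With the tool pointing down it reaches from about 0.25 to 0.775 m from the base axis. Payload 4 kg.
Tool frame: the origin (TCP) lies between the finger pads; the fingertips stand 17 mm ahead of it and the grasp point (between the pads) lies 2 mm behind it (manip.tip_reach is the distance from the TCP to the fingertips, in m); z points along the fingers, y is the direction in which the jaws open and shut (so a half turn about z gives the same grasp; the last joint's range is limited). The gripper opens to 94 mm and grips with 3 to 60 N. Pads are 16 mm wide; open, the fingers measure 119 mm over their backs; the gripper's body (75 mm by 177 mm) begins 78 mm behind the grasp point.
Start: joints at [1.051, 0.087, 1.371, -0, 1.684, -0.103], TCP at [0.223, 0.503, 0.202] pointing down, gripper open.
Joint ranges: [-3.1, 3.1], [-0.76, 2.03], [0.27, 2.55], [-1.08, 4.22], [0.17, 2.65], [-2.57, 2.57]. Speed limits (rad/s): [2.79, 2.79, 3.14, 3.14, 3.14, 3.14].

## Interface

Orientations are given as a rotation vector (axis times angle).
In Python, from rig import observe, imaging, manip gives the robot as it stands.
- The arm moves only by the tool arm_command, never from a script. Its argument "plan" is a list of rows, each an object with "claw": the opening in per cent of the stroke, from 0 (shut) to 100 (fully open); "xyz": the shift along the tool's x, y, z in mm, a list of three; "turn": the turn, a rotation vector about the tool's x, y, z in degrees, a list of three. A call has 1 to 12 rows; each row shifts and turns the commanded pose from where the row before left it, along the tool's axes as they then stand; what a row does not reach is not made up. A row lasts 1/10 s, in which the tool goes at most 50 mm and 8.59 degrees, less where a joint would pass 70% of its speed; a pose out of reach is approached as far as the arm can. A call with a gripper value outside its range is refused whole. The fingers move at their own pace and stop on an object; "squeeze" is the grip in N (left out, the last holds). Time passes only in rows, so rows that do not move let the fingers close. It gives the time, the measured TCP pose, the force and the opening at its end, in the units of the state.
- observe(): the state, without advancing time (a new reading comes with each control period).
- imaging.camera(name): name is "side" or "top"; returns a dict with "pixels" (420x560x3 uint8, red, green, blue), "depth" (420x560 float32, m along the optical axis (not along the pixel's ray), 0 where there is no reading), "fx", "fy", "cx", "cy" (pixels), "R" (3x3) and "t" (3): a world point X has camera coordinates R X + t. Camera axes: x right, y down, z forward; pixel columns grow to the right and rows downward; lengths in m; the calibration is good to about 2 mm. A picture is of the moment at which its call begins.
- manip.finish_job(): hands the job in, once; it reports no verdict.
The state is a dict: "clock": time; "qpos": joint angles; "joint_vel": joint speeds; "joint_efforts": joint torques, N m; "eef_pos": TCP position; "eef_rot": TCP orientation; "wrist_force": force on the tool from outside, world axes, zero at the start; "wrist_torque": the same for the moment, N m; "grip_width": opening from 0.0 (shut) to 1.0 (fully open).
Only numpy, scipy, OpenCV 4.12 (cv2) and the standard library are available. Lean on these libraries where they do the work, as an engineer would, in place of code of your own. Each camera call takes 0.05 s, during which the arm holds its last target.

## Working session

There is one attempt and no reset: what is moved stays moved. The work goes in short steps, Python scripts to look and compute and a tool call to move; the robot and the scene stay as the last step left them, time stands still between calls to the robot, and variables do not carry over. Pictures are saved under pics/ and viewed, and the job is handed in when it is done.

Besides the shell and the picture viewer there is one more tool, called after "Call:" in YAML: its name, and indented under it one key for each argument. arm_command: Moves the arm, as the interface text tells. Its arguments: {"type":"object","properties":{"plan":{"type":"array"},"squeeze":{"type":"number"}},"required":["plan"]}

```bash
ls; mkdir -p pics
python3 - <<'E'
from rig import observe, imaging, manip
import cv2,pickle
s=observe();print(s)
for n in("top","side"):
    c=imaging.camera(n);pickle.dump(c,open(n+".pkl","wb"))
    cv2.imwrite(f"pics/{n}0.png",c["pixels"][:,:,::-1])
    print(n,c["fx"],c["cx"],c["cy"],c["R"],c["t"])
E
```

```text
pics
{'clock': 0.0, 'qpos': array([ 1.05089117e+00,  8.79593013e-02,  1.37223201e+00, -3.31188407e-06,
        1.68357618e+00, -1.03059995e-01]), 'joint_vel': array([ 1.79651999e-04,  6.08604449e-05, -2.30848111e-03, -5.86539211e-06,
        8.18804742e-04,  2.24553074e-03]), 'joint_efforts': array([ 8.88574887e-04, -3.40179527e+01, -3.02427506e+01,  7.19340937e-02,
        3.29818495e-02, -1.72871050e-04]), 'eef_pos': array([0.2223966 , 0.50243647, 0.20081311]), 'eef_rot': array([-0.64991149, -3.07295316,  0.00325274]), 'wrist_force': array([-0.02629752, -0.35227653, -0.69507937]), 'wrist_torque': array([-0.04313047,  0.00411352, -0.01387465]), 'grip_width': 1.0009817294826797}
top 479.84478807890116 272.0533252900141 210.35427123318462 [[-0.00154499 -0.99997099 -0.00745917]
 [-0.98965259  0.00259918 -0.14346075]
 [ 0.14347598  0.00716034 -0.9896279 ]] [0.00639863 0.49111515 1.15549095]
side 401.9233577850442 279.5612638734464 216.86870415161601 [[ 0.9925093  -0.12206541  0.00503238]
 [-0.0560523  -0.49158629 -0.86902305]
 [ 0.1085515   0.86223138 -0.49474601]] [-0.49162594  0.06537921  1.24948693]
```

View pics/top0.png

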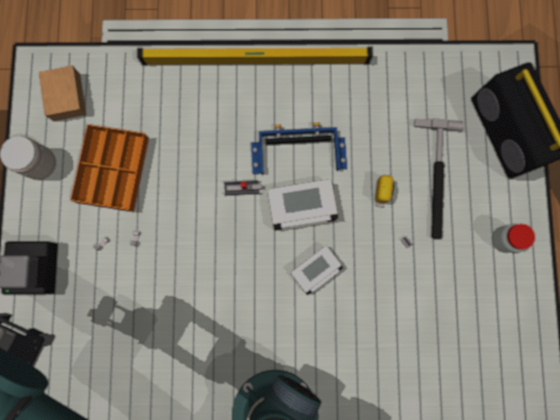

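View pics/side0.png

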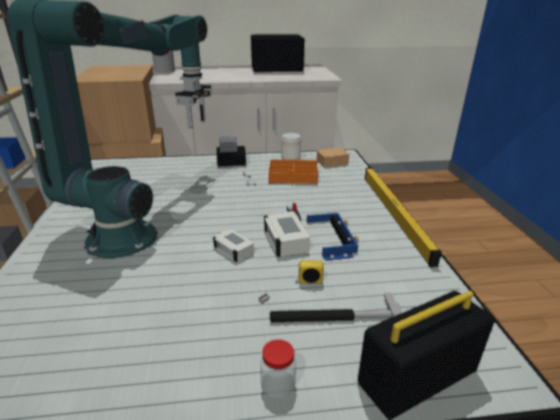

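The top view shows the large case near (302,203), the blue cradle above it (250–345, 130–172), the red knob at (243,186), and a small decoy case at (317,269). I'll enlarge it and measure.

```bash
cat > h.py <<'E'
import numpy as np,cv2,pickle
def ray(c,u,v,z):
    d=c["R"].T@np.array([(u-c["cx"])/c["fx"],(v-c["cy"])/c["fy"],1.]); o=-c["R"].T@c["t"]
    return o+d*(z-o[2])/d[2]
def proj(c,X):
    p=c["R"]@np.asarray(X,float)+c["t"];return np.array([c["fx"]*p[0]/p[2]+c["cx"],c["fy"]*p[1]/p[2]+c["cy"]])
def heights(c):
    v,u=np.mgrid[:420,:560];d=c["depth"]
    P=np.stack([(u-c["cx"])/c["fx"]*d,(v-c["cy"])/c["fy"]*d,d],-1)-c["t"]
    return P@c["R"]
E
python3 - <<'E'
from h import *
c=pickle.load(open("top.pkl","rb"))
im=c["pixels"][110:310,210:410][:,:,::-1]
cv2.imwrite("pics/topz.png",cv2.resize(im,(600,600),fx=0,fy=0,interpolation=cv2.INTER_NEAREST)if 0 else cv2.resize(im,None,fx=3,fy=3,interpolation=cv2.INTER_CUBIC))
W=heights(c)
hsv=cv2.cvtColor(c["pixels"],cv2.COLOR_RGB2HSV)
print("table z",np.median(W[330:380,180:230,2]))
# case top: height ~55mm
m=((W[...,2]>.045)&(W[...,2]<.062)&(c["depth"]>0)).astype(np.uint8); m[:170]=0;m[240:]=0;m[:,:262]=0;m[:,345:]=0
n,l,st,ce=cv2.connectedComponentsWithStats(m);i=1+st[1:,4].argmax();print(st[i],ce[i])
ys,xs=np.where(l==i);P=W[ys,xs];print("z",np.median(P[:,2]))
r=cv2.minAreaRect((P[:,:2]*1000).astype(np.float32));print(r,cv2.boxPoints(r))
# blue
b=((hsv[...,0]>100)&(hsv[...,0]<125)&(hsv[...,1]>120)&(hsv[...,2]>50)).astype(np.uint8);b[:110]=0;b[200:]=0;b[:,:230]=0;b[:,365:]=0
ys,xs=np.where(b);P=np.array([ray(c,u,v,.03) for u,v in zip(xs,ys)]);print("blue depth z",np.percentile(W[ys,xs,2],[10,50,90]))
r=cv2.minAreaRect((P[:,:2]*1000).astype(np.float32));print(len(xs),r,cv2.boxPoints(r))
rd=((hsv[...,0]<8)|(hsv[...,0]>172))&(hsv[...,1]>130)&(hsv[...,2]>60);rd[:165]=0;rd[205:]=0;rd[:,:225]=0;rd[:,270:]=0
ys,xs=np.where(rd);print("red",xs.min(),xs.max(),ys.min(),ys.max(),xs.mean(),ys.mean(),W[ys,xs,2].max(),ray(c,xs.mean(),ys.mean(),.05))
E
```

```text
table z 0.0011972032605926852
[ 268  179   71   50 2604] [302.703149   203.63786482]
z 0.056482281231232
((505.2662048339844, -70.02582550048828), (100.58027648925781, 160.49961853027344), 9.173956871032715) [[ 442.8249       1.1796131]
 [ 468.41373   -157.26703  ]
 [ 567.7075    -141.23126  ]
 [ 542.11865     17.215378 ]]
blue depth z [0.00352512 0.02747476 0.03269689]
663 ((647.9108276367188, -60.866981506347656), (107.1720962524414, 233.61764526367188), 2.8154196739196777) [[ 588.652      53.16878 ]
 [ 600.12695  -180.16689 ]
 [ 707.1697   -174.90274 ]
 [ 695.6947     58.432922]]
red 240 246 182 188 243.4857142857143 184.57142857142858 0.058815932897988886 [0.55359192 0.07577998 0.05      ]
```

View pics/topz.png

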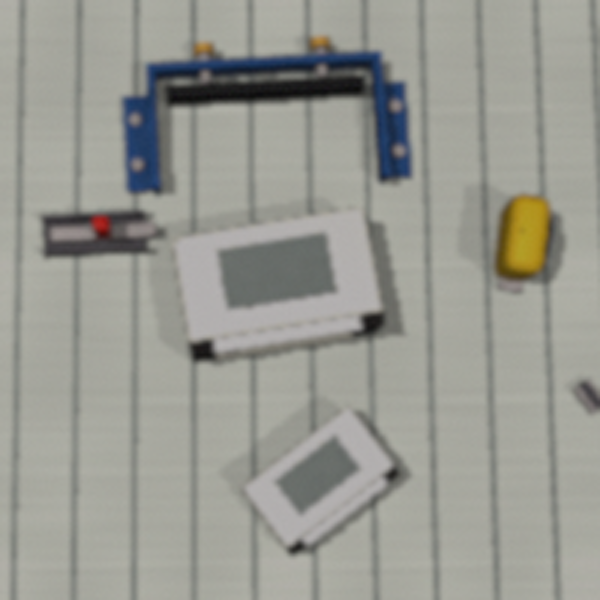

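Run:
```python
from h import *
c=pickle.load(open("top.pkl","rb"));W=heights(c)
hsv=cv2.cvtColor(c["pixels"],cv2.COLOR_RGB2HSV)
b=((hsv[...,0]>100)&(hsv[...,0]<125)&(hsv[...,1]>120)&(hsv[...,2]>30));b[:110]=0;b[200:]=0;b[:,:230]=0;b[:,365:]=0
hi=b&(W[...,2]>.022)&(W[...,2]<.04)
P=W[hi]*1000
print(len(P),np.median(P[:,2]))
r=cv2.minAreaRect(P[:,:2].astype(np.float32));print(r,cv2.boxPoints(r).round(1))
lo=b&(W[...,2]<.015);
P2=W[lo]*1000;r=cv2.minAreaRect(P2[:,:2].astype(np.float32));print(len(P2),r,cv2.boxPoints(r).round(1),np.median(P2[:,2]))
# front edge line of beam & stop
a=np.deg2rad(2.8)
for name,Q in(("hi",P),("lo",P2)):
    d=Q[:,:2]-[620,-63.5]; x=d@[np.cos(a),np.sin(a)]; y=d@[-np.sin(a),np.cos(a)]
    print(name,np.percentile(x,[1,5,95,99]).round(1),np.percentile(y,[1,5,95,99]).round(1))
    for s in(-1,1):
        k=(y*s>60)&(x<70); print(s,np.percentile(x[k],[0,3,97,100]).round(1),np.percentile(y[k],[0,3,50,97,100]).round(1))
        # slope of rail
        if name=="hi":
            print(np.rad2deg(np.polyfit(x[k],y[k],1)[0]))
    # beam fit
    k=(x>70)&(abs(y)<80)
    if k.sum()>20: print("beam",k.sum(),np.percentile(x[k],[3,50,97]),np.rad2deg(np.polyfit(y[k],x[k],1)[0]))
# blk stop
k=(hsv[...,2]<60);k[:125]=0;k[150:]=0;k[:,:255]=0;k[:,345:]=0
k&=(W[...,2]>.02)
Q=W[k]*1000;d=Q[:,:2]-[620,-63.5]; x=d@[np.cos(a),np.sin(a)]; y=d@[-np.sin(a),np.cos(a)];print("stop",len(Q),np.percentile(x,[3,50,97]),np.percentile(y,[3,97]),np.median(Q[:,2]))
r=cv2.minAreaRect(Q[:,:2].astype(np.float32));print(r)
# knob depth, decoy, dims
k=((hsv[...,0]<8)|(hsv[...,0]>172))&(hsv[...,1]>130);k[:165]=0;k[205:]=0;k[:,:225]=0;k[:,270:]=0
print(W[k][:,2].round(3)); kk=k&(W[...,2]>.048);print("knob",W[kk].mean(0))
m=((W[...,2]>.02)&(W[...,2]<.062)); m[:240]=0;m[300:]=0;m[:,:285]=0;m[:,355:]=0
Q=W[m]*1000;print("decoy",cv2.boxPoints(cv2.minAreaRect(Q[:,:2].astype(np.float32))),Q[:,2].max())
```

```text
397 30.272512272349687
((647.1820068359375, -63.839698791503906), (107.76714324951172, 202.38427734375), 2.795261859893799) [[ 588.4   34.6]
 [ 598.3 -167.5]
 [ 705.9 -162.3]
 [ 696.1   39.9]]
268 ((639.9471435546875, -62.94001770019531), (80.77703094482422, 238.71726989746094), 2.9604415893554688) [[ 593.4   54.2]
 [ 605.8 -184.2]
 [ 686.4 -180.1]
 [ 674.1   58.3]] 5.142164943686037
hi [-24.2 -17.7  79.3  80.7] [-102.3 -100.7   97.6   99. ]
-1 [-26.8 -23.2  64.5  69.9] [-102.9 -102.3  -97.7  -94.3  -94. ]
0.5567488191736596
1 [-25.3 -24.4  66.5  68.2] [93.6 95.  96.9 99.3 99.5]
-0.19510270382770706
beam 172 [73.71824812 76.4353999  80.53411816] -0.2319054514770659
lo [-19.5 -17.1  57.   58.3] [-119.3 -118.2  117.6  118.7]
-1 [-20.1 -17.6  57.6  60.7] [-119.7 -119.2 -113.3 -106.5 -105.1]
1 [-20.7 -18.6  57.8  59.1] [100.  100.3 107.9 118.6 118.8]
stop 364 [50.31542853 55.30593161 75.43544249] [-79.27905969  78.95337016] 29.806676119949763
((513.1464233398438, -74.51837921142578), (372.2845458984375, 174.9304656982422), 4.864129066467285)
[0.056 0.056 0.054 0.054 0.056 0.01  0.053 0.056 0.057 0.056 0.055 0.055
 0.053 0.056 0.054 0.055 0.053 0.054 0.055 0.057 0.056 0.05  0.053 0.057
 0.056 0.056 0.053 0.059 0.054 0.047 0.049 0.054 0.041 0.035 0.041]
knob [0.55356387 0.0752621  0.05478504]
decoy [[ 283.60773   -80.30285 ]
 [ 349.92737  -168.69336 ]
 [ 404.94604  -127.41273 ]
 [ 338.6264    -39.022217]] 46.917894994688275
```

```bash
cat >> h.py <<'E'
from scipy.spatial.transform import Rotation as Ro
CO=np.array([620,-64.5]);CA=np.deg2rad(2.8)
CR=np.array([[np.cos(CA),-np.sin(CA)],[np.sin(CA),np.cos(CA)]])
def toC(p): return CR.T@(np.asarray(p)[:2]-CO)
def toW(p): return CR@np.asarray(p)+CO
def tcp(s):
    p=s["eef_pos"]*1000;R=Ro.from_rotvec(s["eef_rot"]).as_matrix()
    return p,R
def rep(s):
    p,R=tcp(s); f=s["wrist_force"]; fc=CR.T@f[:2]
    print("t %.2f tcpC %s z %.1f yawY-c %.2f tilt %s F_C %s Fz %.2f"%(s["clock"],toC(p).round(1),p[2],np.rad2deg(np.arctan2(R[1,1],R[0,1])-CA),R[2,:2].round(4),fc.round(2),f[2]))
E
python3 - <<'E'
from h import *
from rig import observe
s=observe();rep(s);p,R=tcp(s)
tgt=np.array([419,-11,140.]); n=12
yaw=np.rad2deg(np.arctan2(R[1,1],R[0,1])-CA);print(yaw)
st=(tgt-p)/n
for i in range(n):
    t=yaw/8 if i<8 else 0
    print((R.T@st).round(1),round(t,2)); R=R@Ro.from_rotvec([0,0,np.deg2rad(t)]).as_matrix()
E
```

```text
t 0.10 tcpC [-369.4  585.7] z 200.9 yawY-c 63.32 tilt [ 0.0002 -0.002 ] F_C [-0.48 -0.54] Fz -0.48
63.32187104132493
[-32.3 -32.5   5.1] 7.92
[-36.5 -27.7   5.1] 7.92
[-39.9 -22.4   5.1] 7.92
[-42.6 -16.7   5.1] 7.92
[-44.5 -10.7   5.1] 7.92
[-45.6  -4.5   5.1] 7.92
[-45.8   1.9   5.1] 7.92
[-45.1   8.1   5.1] 7.92
[-43.5  14.3   5.1] 0
[-43.5  14.3   5.1] 0
[-43.5  14.3   5.1] 0
[-43.5  14.3   5.1] 0
```

Call:
arm_command:
  plan:
    - {"claw":0,"xyz":[-32,-32.5,0],"turn":[0,0,7.9]}
    - {"claw":0,"xyz":[-36.5,-28,0],"turn":[0,0,7.9]}
    - {"claw":0,"xyz":[-40,-22.5,5],"turn":[0,0,7.9]}
    - {"claw":0,"xyz":[-42.5,-16.5,5],"turn":[0,0,7.9]}
    - {"claw":0,"xyz":[-44.5,-10.5,5],"turn":[0,0,7.9]}
    - {"claw":0,"xyz":[-45.5,-4.5,5],"turn":[0,0,7.9]}
    - {"claw":0,"xyz":[-46,2,5],"turn":[0,0,7.9]}
    - {"claw":0,"xyz":[-45,8,5],"turn":[0,0,7.9]}
    - {"claw":0,"xyz":[-43.5,14,5],"turn":[0,0,0]}
    - {"claw":0,"xyz":[-43.5,14,5],"turn":[0,0,0]}
    - {"claw":0,"xyz":[-43.5,14,10],"turn":[0,0,0]}
    - {"claw":0,"xyz":[-43.5,14,10],"turn":[0,0,0]}
  squeeze: 10

```text
clock: 1.3
eef_pos: [0.4188, -0.0119, 0.1416]
eef_rot: [2.164, 2.277, 0.001]
wrist_force: [0.3, 0.3, 0.1]
grip_width: 0.017
```

Run:
```python
from h import *
from rig import observe
s=observe();rep(s);p,R=tcp(s);print(p,s["grip_width"],s["joint_vel"].round(3),s["qpos"].round(2))
```

```text
t 1.30 tcpC [-198.3   62.4] z 141.6 yawY-c 0.10 tilt [0.0002 0.0007] F_C [0.28 0.26] Fz 0.14
[418.8425791  -11.85424733 141.60834292] 0.017435502546388034 [-0.992  0.416 -0.136  0.005 -0.282 -0.986] [-0.16 -0.19  1.76  0.    1.58 -0.21]
```

Call:
arm_command:
  plan:
    - {"claw":0,"xyz":[0,0,30],"turn":[0,0,0]}
    - {"claw":0,"xyz":[0,0,40],"turn":[0,0,0]}
    - {"claw":0,"xyz":[0,0,30],"turn":[0,0,0]}
    - {"claw":0,"xyz":[0,0,0],"turn":[0,0,0]}
    - {"claw":0,"xyz":[0,0,0],"turn":[0,0,0]}

```text
clock: 1.8
eef_pos: [0.4184, -0.0099, 0.042]
eef_rot: [-2.163, -2.277, 0.001]
wrist_force: [0.7, -0.6, -0.1]
grip_width: 0.004
```

```bash
cat >> h.py <<'E'
def case(c,verbose=True):
    W=heights(c)*1000
    # case top within cradle-frame region
    xy=(W[...,:2]-CO)@CR
    m=((W[...,2]>46)&(W[...,2]<63)&(c["depth"]>0)&(xy[...,0]>-190)&(xy[...,0]<75)&(abs(xy[...,1])<100)).astype(np.uint8)
    n,l,st,ce=cv2.connectedComponentsWithStats(m);i=1+st[1:,4].argmax()
    P=xy[l==i].astype(np.float32);r=cv2.minAreaRect(P)
    (cx,cy),(w,h),a=r
    if w>h: a-=90; w,h=h,w
    print("case px",len(P),"centre %.1f %.1f size %.1f %.1f yaw %.2f"%(cx,cy,w,h,a))
    return cx,cy,a
E
python3 - <<'E'
from h import *
from rig import observe,imaging
c=imaging.camera("top");s=observe();rep(s);print(s["joint_vel"].round(3))
print(case(pickle.load(open("top.pkl","rb"))));x,y,a=case(c)
cv2.imwrite("pics/t1.png",cv2.resize(c["pixels"][110:310,210:410][:,:,::-1],None,fx=3,fy=3))
E
```

```text
t 1.85 tcpC [-197.5   64.2] z 43.3 yawY-c 0.13 tilt [-0.0003  0.0019] F_C [-0.14 -0.24] Fz -0.06
[ 0.003 -0.015 -0.026  0.003 -0.004  0.   ]
case px 2628 centre -114.9 0.1 size 100.6 160.5 yaw 6.37
(-114.86674499511719, 0.08550262451171875, 6.373932361602783)
case px 1327 centre -114.7 0.2 size 100.2 159.8 yaw 6.23
```

View pics/t1.png

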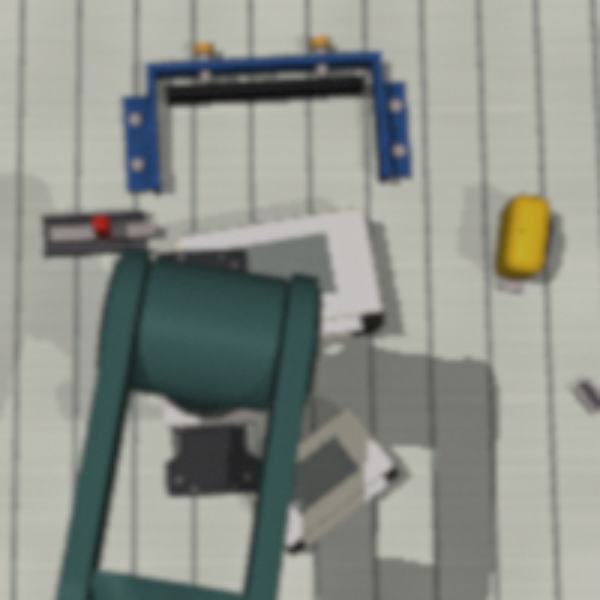

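Call:
arm_command:
  plan:
    - {"claw":0,"xyz":[0,4,15],"turn":[0,0,0]}
    - {"claw":0,"xyz":[0,4,0],"turn":[0,0,0]}
    - {"claw":0,"xyz":[0,1,0],"turn":[0,0,0]}
    - {"claw":0,"xyz":[0,1,0],"turn":[0,0,0]}
    - {"claw":0,"xyz":[0,1,0],"turn":[0,0,0]}
    - {"claw":0,"xyz":[0,1,0],"turn":[0,0,0]}
    - {"claw":0,"xyz":[0,1,0],"turn":[0,0,0]}

```text
clock: 2.55
eef_pos: [0.4308, -0.0094, 0.0272]
eef_rot: [-2.163, -2.277, 0.002]
wrist_force: [-4.4, -1.1, 4.3]
grip_width: 0.002
```

Run:
```python
from h import *
from rig import observe
rep(observe())
```

```text
t 2.55 tcpC [-186.3   64.3] z 27.2 yawY-c 0.13 tilt [-0.0001 -0.002 ] F_C [-4.4  -0.86] Fz 4.28
```

Call:
arm_command:
  plan:
    - {"claw":0,"xyz":[0.2,1,-0.3],"turn":[0,0,0]}
    - {"claw":0,"xyz":[0.4,1.5,0],"turn":[0,0,0]}
    - {"claw":0,"xyz":[0.6,2,0],"turn":[0,0,0]}
    - {"claw":0,"xyz":[0.7,2,0],"turn":[0,0,0]}
    - {"claw":0,"xyz":[0.7,2,0],"turn":[0,0,0]}
    - {"claw":0,"xyz":[0.7,2,0],"turn":[0,0,0]}

```text
clock: 3.15
eef_pos: [0.44, -0.0049, 0.0272]
eef_rot: [-2.161, -2.274, 0.004]
wrist_force: [-6.4, 0.6, 6.4]
grip_width: 0.007
```

```bash
cat > chk.py <<'E'
from h import *
from rig import observe,imaging
import sys
c=imaging.camera("top");rep(observe());x,y,a=case(c)
th=np.deg2rad(a);r=np.array([[np.cos(th),-np.sin(th)],[np.sin(th),np.cos(th)]])
print("L",(r@[-50,69]+[x,y]).round(1),"R",(r@[-50,-69]+[x,y]).round(1))
E
python3 chk.py
```

```text
t 3.20 tcpC [-176.5   68.4] z 27.2 yawY-c 0.14 tilt [ 0.0016 -0.004 ] F_C [-6.51  2.18] Fz 5.68
case px 1071 centre -110.2 -25.4 size 101.0 109.5 yaw 2.32
L [-162.9   41.5] R [-157.3  -96.4]
```

Call:
arm_command:
  plan:
    - {"claw":0,"xyz":[0.2,1.5,-0.4],"turn":[0,0,0]}
    - {"claw":0,"xyz":[0.4,2,-0.4],"turn":[0,0,0]}
    - {"claw":0,"xyz":[0.4,2.5,-0.4],"turn":[0,0,0]}
    - {"claw":0,"xyz":[0.4,2.5,-0.4],"turn":[0,0,0]}
    - {"claw":0,"xyz":[0.4,2.5,0],"turn":[0,0,0]}
    - {"claw":0,"xyz":[0.4,2.5,0],"turn":[0,0,0]}
    - {"claw":0,"xyz":[0.4,2,0],"turn":[0,0,0]}

```text
clock: 3.9
eef_pos: [0.4575, -0.002, 0.0287]
eef_rot: [-2.164, -2.277, 0.0]
wrist_force: [-2.6, 1.5, -2.4]
grip_width: 0.003
```

```bash
sed -i 's/^    print("case px"/    cyr=cy\n    if h<157:\n        t=np.deg2rad(a);s=(80-h\/2)\n        lo=np.array([cx,cy])\n        tp=s if tcpside()>0 else -s\n        cx-=np.sin(t)*tp;cy+=np.cos(t)*tp\n    print("case px"/' h.py
cat >> h.py <<'E'
def tcpside():
    from rig import observe
    return toC(observe()["eef_pos"]*1000)[1]
E
python3 chk.py
```

```text
t 3.95 tcpC [-158.9   70.3] z 28.9 yawY-c 0.12 tilt [0.0001 0.0005] F_C [-1.35  0.83] Fz -1.63
case px 1056 centre -101.1 -1.4 size 100.0 116.3 yaw -5.24
L [-144.6   71.8] R [-157.2  -65.6]
```

Call:
arm_command:
  plan:
    - {"claw":0,"xyz":[0,-24,0],"turn":[0,0,0]}
    - {"claw":0,"xyz":[-45,0,0],"turn":[0,0,0]}
    - {"claw":0,"xyz":[-46,0,0],"turn":[0,0,0]}
    - {"claw":0,"xyz":[-45,0,0],"turn":[0,0,0]}
    - {"claw":0,"xyz":[0,4,0],"turn":[0,0,0]}
    - {"claw":0,"xyz":[0,3,0],"turn":[0,0,0]}
    - {"claw":0,"xyz":[0,1.5,0],"turn":[0,0,0]}
    - {"claw":0,"xyz":[0,1,0],"turn":[0,0,0]}
    - {"claw":0,"xyz":[0,1,0],"turn":[0,0,0]}
    - {"claw":0,"xyz":[0,1,0],"turn":[0,0,0]}
    - {"claw":0,"xyz":[0,1,0],"turn":[0,0,0]}
    - {"claw":0,"xyz":[0,1,0],"turn":[0,0,0]}

```text
clock: 5.15
eef_pos: [0.4526, -0.1378, 0.0288]
eef_rot: [-2.162, -2.276, 0.002]
wrist_force: [-4.4, 0.3, 3.1]
grip_width: 0.005
```

```bash
python3 chk.py
```

```text
t 5.20 tcpC [-170.6  -65.2] z 28.8 yawY-c 0.14 tilt [ 0.0009 -0.0025] F_C [-3.95  1.22] Fz 2.74
case px 1826 centre -101.0 -1.4 size 100.8 124.7 yaw -5.37
L [-144.4   72. ] R [-157.3  -65.4]
```

Call:
arm_command:
  plan:
    - {"claw":0,"xyz":[-0.3,1.5,-0.2],"turn":[0,0,0]}
    - {"claw":0,"xyz":[-0.6,2,-0.2],"turn":[0,0,0]}
    - {"claw":0,"xyz":[-0.7,2.5,-0.2],"turn":[0,0,0]}
    - {"claw":0,"xyz":[-0.7,2.5,0],"turn":[0,0,0]}
    - {"claw":0,"xyz":[-0.7,2.5,0],"turn":[0,0,0]}
    - {"claw":0,"xyz":[-0.7,2.5,0],"turn":[0,0,0]}
    - {"claw":0,"xyz":[-0.7,2.5,0],"turn":[0,0,0]}
    - {"claw":0,"xyz":[-0.7,2.5,0],"turn":[0,0,0]}
    - {"claw":0,"xyz":[-0.7,2.5,0],"turn":[0,0,0]}
    - {"claw":0,"xyz":[-0.7,2.5,0],"turn":[0,0,0]}
    - {"claw":0,"xyz":[-0.7,2.5,0],"turn":[0,0,0]}
    - {"claw":0,"xyz":[-0.5,1.5,0],"turn":[0,0,0]}

```text
clock: 6.4
eef_pos: [0.4819, -0.1447, 0.0295]
eef_rot: [-2.164, -2.277, -0.0]
wrist_force: [-2.1, -1.5, -1.2]
grip_width: 0.008
```

```bash
python3 chk.py
```

```text
t 6.45 tcpC [-141.7  -73.4] z 29.5 yawY-c 0.12 tilt [0.0002 0.0006] F_C [-1.71 -0.95] Fz -1.56
case px 1925 centre -86.0 -0.4 size 100.6 135.5 yaw 6.96
L [-144.   62.] R [-127.3  -75. ]
```

Call:
arm_command:
  plan:
    - {"claw":0,"xyz":[0,-28,0.5],"turn":[0,0,0]}
    - {"claw":0,"xyz":[45,0,0],"turn":[0,0,0]}
    - {"claw":0,"xyz":[46,0,0],"turn":[0,0,0]}
    - {"claw":0,"xyz":[45,0,0],"turn":[0,0,0]}
    - {"claw":0,"xyz":[0,4,0],"turn":[0,0,0]}
    - {"claw":0,"xyz":[0,3,0],"turn":[0,0,0]}
    - {"claw":0,"xyz":[0,1.5,0],"turn":[0,0,0]}
    - {"claw":0,"xyz":[0,1,0],"turn":[0,0,0]}
    - {"claw":0,"xyz":[0,1,0],"turn":[0,0,0]}
    - {"claw":0,"xyz":[0,1,0],"turn":[0,0,0]}
    - {"claw":0,"xyz":[0,1,0],"turn":[0,0,0]}
    - {"claw":0,"xyz":[0,1,0],"turn":[0,0,0]}

```text
clock: 7.65
eef_pos: [0.459, -0.0103, 0.0288]
eef_rot: [-2.164, -2.276, 0.004]
wrist_force: [-3.9, -1.5, 3.0]
grip_width: 0.008
```

```bash
python3 chk.py
```

```text
t 7.70 tcpC [-157.9   62.2] z 28.8 yawY-c 0.10 tilt [-0.0003 -0.0025] F_C [-3.24 -0.83] Fz 2.20
case px 945 centre -86.9 -1.3 size 101.5 111.9 yaw 8.20
L [-146.3   59.9] R [-126.6  -76.7]
```

Call:
arm_command:
  plan:
    - {"claw":0,"xyz":[0.3,1.5,-0.2],"turn":[0,0,0]}
    - {"claw":0,"xyz":[0.6,2,-0.2],"turn":[0,0,0]}
    - {"claw":0,"xyz":[0.8,2.7,-0.2],"turn":[0,0,0]}
    - {"claw":0,"xyz":[0.8,2.7,0],"turn":[0,0,0]}
    - {"claw":0,"xyz":[0.8,2.7,0],"turn":[0,0,0]}
    - {"claw":0,"xyz":[0.8,2.7,0],"turn":[0,0,0]}
    - {"claw":0,"xyz":[0.8,2.7,0],"turn":[0,0,0]}
    - {"claw":0,"xyz":[0.8,2.7,0],"turn":[0,0,0]}
    - {"claw":0,"xyz":[0.8,2.7,0],"turn":[0,0,0]}
    - {"claw":0,"xyz":[0.8,2.7,0],"turn":[0,0,0]}
    - {"claw":0,"xyz":[0.8,2.7,0],"turn":[0,0,0]}
    - {"claw":0,"xyz":[0.5,1.7,0],"turn":[0,0,0]}

```text
clock: 8.9
eef_pos: [0.4896, 0.0005, 0.0297]
eef_rot: [2.164, 2.277, 0.0]
wrist_force: [-2.2, 0.4, -1.5]
grip_width: 0.005
```

```bash
python3 chk.py
```

```text
t 8.95 tcpC [-126.9   71.3] z 29.7 yawY-c 0.12 tilt [0.     0.0007] F_C [-1.51  1.1 ] Fz -0.92
case px 1052 centre -104.4 -43.4 size 68.9 100.8 yaw 83.56
L [-178.6  -85.3] R [ -41.4 -100.8]
```

```bash
sed -i 's/^    if w>h: a-=90; w,h=h,w/    if a>45: a-=90; w,h=h,w/' h.py; grep -n "a>45" h.py; python3 chk.py
```

```text
30:    if a>45: a-=90; w,h=h,w
t 9.00 tcpC [-126.9   71.2] z 29.8 yawY-c 0.12 tilt [-0.0001  0.0009] F_C [-1.73  1.85] Fz -0.93
case px 1046 centre -69.7 -1.4 size 101.1 68.5 yaw -6.66
L [-111.3   73. ] R [-127.3  -64.1]
```

Call:
arm_command:
  plan:
    - {"claw":0,"xyz":[0,-27,0.5],"turn":[0,0,0]}
    - {"claw":0,"xyz":[-45,0,0],"turn":[0,0,0]}
    - {"claw":0,"xyz":[-46,0,0],"turn":[0,0,0]}
    - {"claw":0,"xyz":[-45,0,0],"turn":[0,0,0]}
    - {"claw":0,"xyz":[0,4,0],"turn":[0,0,0]}
    - {"claw":0,"xyz":[0,3,0],"turn":[0,0,0]}
    - {"claw":0,"xyz":[0,1.5,0],"turn":[0,0,0]}
    - {"claw":0,"xyz":[0,1,0],"turn":[0,0,0]}
    - {"claw":0,"xyz":[0,1,0],"turn":[0,0,0]}
    - {"claw":0,"xyz":[0,1,0],"turn":[0,0,0]}
    - {"claw":0,"xyz":[0,1,0],"turn":[0,0,0]}
    - {"claw":0,"xyz":[0,1,0],"turn":[0,0,0]}

```text
clock: 10.2
eef_pos: [0.4821, -0.1356, 0.029]
eef_rot: [-2.162, -2.277, 0.001]
wrist_force: [-2.9, 1.1, 2.5]
grip_width: 0.003
```

```bash
python3 chk.py
```

```text
t 10.25 tcpC [-141.3  -64.3] z 29.0 yawY-c 0.14 tilt [ 0.0008 -0.0018] F_C [-2.04  1.34] Fz 1.53
case px 1751 centre -70.0 -1.4 size 100.4 117.1 yaw -5.59
L [-113.    72.2] R [-126.5  -65.2]
```

Call:
arm_command:
  plan:
    - {"claw":0,"xyz":[-0.3,1.5,-0.2],"turn":[0,0,0]}
    - {"claw":0,"xyz":[-0.6,2,-0.2],"turn":[0,0,0]}
    - {"claw":0,"xyz":[-0.7,2.7,-0.2],"turn":[0,0,0]}
    - {"claw":0,"xyz":[-0.7,2.7,0],"turn":[0,0,0]}
    - {"claw":0,"xyz":[-0.7,2.7,0],"turn":[0,0,0]}
    - {"claw":0,"xyz":[-0.7,2.7,0],"turn":[0,0,0]}
    - {"claw":0,"xyz":[-0.7,2.7,0],"turn":[0,0,0]}
    - {"claw":0,"xyz":[-0.7,2.7,0],"turn":[0,0,0]}
    - {"claw":0,"xyz":[-0.7,2.7,0],"turn":[0,0,0]}
    - {"claw":0,"xyz":[-0.7,2.7,0],"turn":[0,0,0]}
    - {"claw":0,"xyz":[-0.7,2.5,0],"turn":[0,0,0]}
    - {"claw":0,"xyz":[-0.5,1.5,0],"turn":[0,0,0]}

```text
clock: 11.45
eef_pos: [0.5124, -0.1422, 0.0297]
eef_rot: [2.164, 2.277, 0.001]
wrist_force: [-2.8, -1.2, -1.4]
grip_width: 0.003
```

```bash
python3 chk.py
```

```text
t 11.50 tcpC [-111.1  -72.4] z 29.7 yawY-c 0.12 tilt [0.0002 0.0006] F_C [-1.68 -1.65] Fz -0.75
case px 1862 centre -55.0 0.2 size 101.1 135.1 yaw 5.91
L [-111.8   63.7] R [-97.6 -73.6]
```

Call:
arm_command:
  plan:
    - {"claw":0,"xyz":[0,-27,0.5],"turn":[0,0,0]}
    - {"claw":0,"xyz":[45,0,0],"turn":[0,0,0]}
    - {"claw":0,"xyz":[46,0,0],"turn":[0,0,0]}
    - {"claw":0,"xyz":[45,0,0],"turn":[0,0,0]}
    - {"claw":0,"xyz":[0,4,0],"turn":[0,0,0]}
    - {"claw":0,"xyz":[0,3,0],"turn":[0,0,0]}
    - {"claw":0,"xyz":[0,1.5,0],"turn":[0,0,0]}
    - {"claw":0,"xyz":[0,1,0],"turn":[0,0,0]}
    - {"claw":0,"xyz":[0,1,0],"turn":[0,0,0]}
    - {"claw":0,"xyz":[0,1,0],"turn":[0,0,0]}
    - {"claw":0,"xyz":[0,1,0],"turn":[0,0,0]}
    - {"claw":0,"xyz":[0,1,0],"turn":[0,0,0]}

```text
clock: 12.7
eef_pos: [0.4912, -0.0076, 0.029]
eef_rot: [-2.164, -2.276, 0.002]
wrist_force: [-2.7, -0.5, 1.2]
grip_width: 0.008
```

Call:
arm_command:
  plan:
    - {"claw":0,"xyz":[0.3,1.5,-0.2],"turn":[0,0,0]}
    - {"claw":0,"xyz":[0.6,2,-0.2],"turn":[0,0,0]}
    - {"claw":0,"xyz":[0.7,2.5,-0.2],"turn":[0,0,0]}
    - {"claw":0,"xyz":[0.7,2.5,0],"turn":[0,0,0]}
    - {"claw":0,"xyz":[0.7,2.5,0],"turn":[0,0,0]}
    - {"claw":0,"xyz":[0.7,2.5,0],"turn":[0,0,0]}

```text
clock: 13.3
eef_pos: [0.505, -0.0024, 0.0295]
eef_rot: [-2.163, -2.277, -0.0]
wrist_force: [-2.9, 1.3, -1.0]
grip_width: 0.005
```

```bash
python3 chk.py
```

```text
t 13.35 tcpC [-111.3   67.6] z 29.6 yawY-c 0.13 tilt [0.0004 0.0002] F_C [-0.9   0.63] Fz -1.08
case px 934 centre -48.7 -0.7 size 100.4 70.0 yaw 0.38
L [-99.2  68. ] R [-98.2 -70. ]
```

Continue this push to about −6.5°.

Call:
arm_command:
  plan:
    - {"claw":0,"xyz":[0.4,1.5,0],"turn":[0,0,0]}
    - {"claw":0,"xyz":[0.5,2.5,0],"turn":[0,0,0]}
    - {"claw":0,"xyz":[0.6,2.7,0],"turn":[0,0,0]}
    - {"claw":0,"xyz":[0.6,2.7,0],"turn":[0,0,0]}
    - {"claw":0,"xyz":[0.5,2.7,0],"turn":[0,0,0]}
    - {"claw":0,"xyz":[0.5,2.5,0],"turn":[0,0,0]}
    - {"claw":0,"xyz":[0.3,1.5,0],"turn":[0,0,0]}

```text
clock: 14.05
eef_pos: [0.5212, 0.0015, 0.0298]
eef_rot: [2.164, 2.277, 0.0]
wrist_force: [-3.2, 1.7, -1.0]
grip_width: 0.003
```

```bash
python3 chk.py
```

```text
t 14.10 tcpC [-95.2  70.7] z 29.8 yawY-c 0.12 tilt [0.     0.0006] F_C [-1.54  1.17] Fz -1.49
case px 1068 centre -38.4 -2.5 size 101.1 72.8 yaw -6.82
L [-79.8  71.9] R [-96.2 -65.1]
```

Call:
arm_command:
  plan:
    - {"claw":0,"xyz":[0,-27,0.5],"turn":[0,0,0]}
    - {"claw":0,"xyz":[-45,0,0],"turn":[0,0,0]}
    - {"claw":0,"xyz":[-46,0,0],"turn":[0,0,0]}
    - {"claw":0,"xyz":[-45,0,0],"turn":[0,0,0]}
    - {"claw":0,"xyz":[0,4,0],"turn":[0,0,0]}
    - {"claw":0,"xyz":[0,3,0],"turn":[0,0,0]}
    - {"claw":0,"xyz":[0,1.5,0],"turn":[0,0,0]}
    - {"claw":0,"xyz":[0,1,0],"turn":[0,0,0]}
    - {"claw":0,"xyz":[0,1,0],"turn":[0,0,0]}
    - {"claw":0,"xyz":[0,1,0],"turn":[0,0,0]}
    - {"claw":0,"xyz":[0,1,0],"turn":[0,0,0]}
    - {"claw":0,"xyz":[0,1,0],"turn":[0,0,0]}

```text
clock: 15.3
eef_pos: [0.5135, -0.1345, 0.0292]
eef_rot: [-2.162, -2.276, 0.002]
wrist_force: [-4.9, 1.7, 3.7]
grip_width: 0.006
```

Call:
arm_command:
  plan:
    - {"claw":0,"xyz":[-0.2,1.5,-0.2],"turn":[0,0,0]}
    - {"claw":0,"xyz":[-0.4,2,-0.2],"turn":[0,0,0]}
    - {"claw":0,"xyz":[-0.5,2.5,-0.2],"turn":[0,0,0]}
    - {"claw":0,"xyz":[-0.5,2.5,0],"turn":[0,0,0]}
    - {"claw":0,"xyz":[-0.6,2.5,0],"turn":[0,0,0]}
    - {"claw":0,"xyz":[-0.6,2.5,0],"turn":[0,0,0]}

```text
clock: 15.9
eef_pos: [0.5282, -0.1374, 0.0297]
eef_rot: [-2.164, -2.277, 0.0]
wrist_force: [-2.1, -1.7, -2.1]
grip_width: 0.004
```

```bash
python3 chk.py
```

```text
t 15.95 tcpC [-94.8 -68.3] z 29.8 yawY-c 0.11 tilt [0.0001 0.0006] F_C [-1.2  -1.03] Fz -1.67
case px 1729 centre -32.1 -1.1 size 101.1 121.9 yaw -0.41
L [-81.6  68.3] R [-82.6 -69.7]
```

Call:
arm_command:
  plan:
    - {"claw":0,"xyz":[-0.4,1.5,0],"turn":[0,0,0]}
    - {"claw":0,"xyz":[-0.6,2.5,0],"turn":[0,0,0]}
    - {"claw":0,"xyz":[-0.6,2.7,0],"turn":[0,0,0]}
    - {"claw":0,"xyz":[-0.6,2.7,0],"turn":[0,0,0]}
    - {"claw":0,"xyz":[-0.6,2.5,0],"turn":[0,0,0]}
    - {"claw":0,"xyz":[-0.3,1.5,0],"turn":[0,0,0]}

```text
clock: 16.55
eef_pos: [0.5419, -0.1396, 0.0298]
eef_rot: [2.164, 2.277, 0.0]
wrist_force: [-1.9, -1.6, -1.1]
grip_width: 0.002
```

```bash
python3 chk.py
```

```text
t 16.60 tcpC [-81.6 -71.3] z 29.9 yawY-c 0.12 tilt [0.     0.0005] F_C [-1.69 -2.02] Fz -1.53
case px 1768 centre -23.9 0.8 size 100.8 132.1 yaw 5.96
L [-80.7  64.3] R [-66.4 -73. ]
```

Call:
arm_command:
  plan:
    - {"claw":0,"xyz":[0,-26,0.5],"turn":[0,0,0]}
    - {"claw":0,"xyz":[45,0,0],"turn":[0,0,0]}
    - {"claw":0,"xyz":[46,0,0],"turn":[0,0,0]}
    - {"claw":0,"xyz":[45,0,0],"turn":[0,0,0]}
    - {"claw":0,"xyz":[0,4,0],"turn":[0,0,0]}
    - {"claw":0,"xyz":[0,3,0],"turn":[0,0,0]}
    - {"claw":0,"xyz":[0,1.5,0],"turn":[0,0,0]}
    - {"claw":0,"xyz":[0,1,0],"turn":[0,0,0]}
    - {"claw":0,"xyz":[0,1,0],"turn":[0,0,0]}
    - {"claw":0,"xyz":[0,1,0],"turn":[0,0,0]}
    - {"claw":0,"xyz":[0,1,0],"turn":[0,0,0]}
    - {"claw":0,"xyz":[0,1,0],"turn":[0,0,0]}

```text
clock: 17.8
eef_pos: [0.5221, -0.0047, 0.0293]
eef_rot: [-2.165, -2.277, -0.0]
wrist_force: [-0.1, -0.5, 0.6]
grip_width: 0.008
```

Call:
arm_command:
  plan:
    - {"claw":0,"xyz":[0.2,1.5,-0.2],"turn":[0,0,0]}
    - {"claw":0,"xyz":[0.5,2,-0.2],"turn":[0,0,0]}
    - {"claw":0,"xyz":[0.6,2.5,-0.2],"turn":[0,0,0]}
    - {"claw":0,"xyz":[0.6,2.5,0],"turn":[0,0,0]}
    - {"claw":0,"xyz":[0.6,2.5,0],"turn":[0,0,0]}
    - {"claw":0,"xyz":[0.6,2.5,0],"turn":[0,0,0]}
    - {"claw":0,"xyz":[0.6,2.5,0],"turn":[0,0,0]}

```text
clock: 18.5
eef_pos: [0.5379, 0.0004, 0.0297]
eef_rot: [-2.164, -2.277, 0.0]
wrist_force: [-1.8, 1.3, -1.5]
grip_width: 0.005
```

```bash
python3 chk.py
```

```text
t 18.55 tcpC [-78.4  68.8] z 29.7 yawY-c 0.13 tilt [0.0003 0.0001] F_C [-1.33  0.26] Fz -0.80
case px 997 centre -16.4 -1.1 size 101.4 72.1 yaw -1.17
L [-65.  69.] R [-67.8 -69. ]
```

Call:
arm_command:
  plan:
    - {"claw":0,"xyz":[0.3,1.5,0],"turn":[0,0,0]}
    - {"claw":0,"xyz":[0.5,2.5,0],"turn":[0,0,0]}
    - {"claw":0,"xyz":[0.5,2.5,0],"turn":[0,0,0]}
    - {"claw":0,"xyz":[0.3,1.5,0],"turn":[0,0,0]}

```text
clock: 18.95
eef_pos: [0.5461, 0.0022, 0.03]
eef_rot: [2.164, 2.277, 0.0]
wrist_force: [-1.6, 1.6, -0.9]
grip_width: 0.005
```

```bash
python3 chk.py;python3 - <<'E'
from h import *
c=pickle.load(open("top.pkl","rb"));W=heights(c)*1000
xy=(W[...,:2]-CO)@CR;V=c["pixels"].max(-1)
for y0 in(-60,-20,20,60):
    for v in range(120,150):
        u=int(round(proj(c,[*(toW([60,y0])/1000),.03])[0]))
    print(y0,[(round(float(xy[v,u,0])),round(float(W[v,u,2])),int(V[v,u])) for v in range(128,150)])
E
```

```text
t 19.00 tcpC [-70.3  70.2] z 30.0 yawY-c 0.12 tilt [-0.      0.0006] F_C [-1.49  0.92] Fz -0.98
case px 1071 centre -11.8 -1.9 size 99.9 74.1 yaw -5.10
L [-55.4  71.3] R [-67.7 -66.2]
-60 [(81, 31, 107), (78, 31, 99), (75, 32, 76), (75, 24, 51), (74, 19, 52), (76, 5, 70), (75, 0, 81), (62, 33, 66), (60, 31, 39), (57, 30, 26), (56, 28, 27), (52, 30, 21), (51, 25, 21), (52, 12, 53), (51, 6, 107), (50, 1, 150), (48, 0, 164), (46, -2, 165), (42, 2, 164), (39, 3, 164), (37, 0, 164), (33, 6, 165)]
-20 [(93, 1, 122), (81, 31, 104), (78, 32, 95), (75, 32, 68), (74, 28, 49), (75, 15, 60), (76, 2, 99), (72, 7, 118), (62, 30, 86), (59, 32, 44), (56, 33, 26), (54, 33, 24), (51, 31, 20), (52, 20, 19), (52, 13, 52), (52, 2, 100), (50, 0, 143), (47, 0, 166), (45, 0, 172), (41, 4, 168), (40, -2, 168), (35, 5, 169)]
20 [(94, 3, 152), (83, 29, 122), (82, 26, 105), (77, 31, 91), (74, 33, 64), (73, 27, 44), (76, 9, 63), (76, 1, 98), (72, 5, 113), (63, 27, 78), (60, 29, 37), (56, 33, 24), (54, 30, 27), (51, 30, 17), (51, 21, 24), (52, 11, 61), (52, 1, 117), (49, 1, 161), (45, 6, 174), (42, 5, 172), (42, -1, 169), (37, 5, 169)]
60 [(91, 18, 109), (94, 2, 100), (82, 32, 104), (78, 36, 104), (76, 32, 92), (74, 32, 62), (-296, 1214, 48), (75, 11, 58), (75, 2, 76), (73, -1, 83), (61, 29, 60), (59, 29, 33), (55, 32, 28), (53, 30, 26), (52, 25, 16), (52, 17, 25), (51, 12, 62), (50, 4, 107), (49, 0, 141), (46, 1, 150), (43, 1, 146), (40, 4, 146)]
```

Call:
arm_command:
  plan:
    - {"claw":0,"xyz":[0,-24,0.5],"turn":[0,0,0]}
    - {"claw":0,"xyz":[-45,0,0],"turn":[0,0,0]}
    - {"claw":0,"xyz":[-46,0,0],"turn":[0,0,0]}
    - {"claw":0,"xyz":[-46,0,0],"turn":[0,0,0]}
    - {"claw":0,"xyz":[0,4,0],"turn":[0,0,0]}
    - {"claw":0,"xyz":[0,3,0],"turn":[0,0,0]}
    - {"claw":0,"xyz":[0,1.5,0],"turn":[0,0,0]}
    - {"claw":0,"xyz":[0,1,0],"turn":[0,0,0]}
    - {"claw":0,"xyz":[0,1,0],"turn":[0,0,0]}
    - {"claw":0,"xyz":[0,1,0],"turn":[0,0,0]}
    - {"claw":0,"xyz":[0,1,0],"turn":[0,0,0]}
    - {"claw":0,"xyz":[0,1,0],"turn":[0,0,0]}

```text
clock: 20.2
eef_pos: [0.5424, -0.1349, 0.0295]
eef_rot: [2.163, 2.278, 0.0]
wrist_force: [0.5, -0.6, -0.2]
grip_width: 0.004
```

Call:
arm_command:
  plan:
    - {"claw":0,"xyz":[-0.2,1.5,-0.2],"turn":[0,0,0]}
    - {"claw":0,"xyz":[-0.4,2,-0.2],"turn":[0,0,0]}
    - {"claw":0,"xyz":[-0.5,2,-0.2],"turn":[0,0,0]}
    - {"claw":0,"xyz":[-0.5,2,0],"turn":[0,0,0]}
    - {"claw":0,"xyz":[-0.5,2,0],"turn":[0,0,0]}

```text
clock: 20.7
eef_pos: [0.5517, -0.1372, 0.0297]
eef_rot: [-2.164, -2.277, 0.001]
wrist_force: [-1.7, -1.8, -0.1]
grip_width: 0.003
```

```bash
python3 chk.py
```

```text
t 20.75 tcpC [-71.4 -69.3] z 29.8 yawY-c 0.10 tilt [-0.0001 -0.0002] F_C [-1.85 -1.08] Fz -0.46
case px 1686 centre -7.9 -0.9 size 100.5 121.2 yaw 0.09
L [-58.  68.] R [-57.8 -70. ]
```

Call:
arm_command:
  plan:
    - {"claw":0,"xyz":[-0.2,1.5,0],"turn":[0,0,0]}
    - {"claw":0,"xyz":[-0.3,1.5,0],"turn":[0,0,0]}
    - {"claw":0,"xyz":[-0.3,1.5,0],"turn":[0,0,0]}
    - {"claw":0,"xyz":[-0.2,1,0],"turn":[0,0,0]}
    - {"claw":0,"xyz":[0,-15,0],"turn":[0,0,0]}
    - {"claw":0,"xyz":[45,0,0],"turn":[0,0,0]}
    - {"claw":0,"xyz":[46,0,0],"turn":[0,0,0]}
    - {"claw":0,"xyz":[46,0,0],"turn":[0,0,0]}

```text
clock: 21.55
eef_pos: [0.5369, 0.0004, 0.0312]
eef_rot: [2.165, 2.274, 0.007]
wrist_force: [1.1, 1.0, 0.6]
grip_width: 0.005
```

```bash
python3 chk.py
```

```text
t 21.60 tcpC [-80.5  76.4] z 31.1 yawY-c 0.37 tilt [0.0078 0.0036] F_C [-0.73  4.14] Fz -0.21
case px 927 centre -4.3 -1.1 size 101.5 70.3 yaw 0.94
L [-55.4  67.1] R [-53.2 -70.9]
```

Call:
arm_command:
  plan:
    - {"claw":0,"xyz":[0,0,0],"turn":[0,0,0]}
    - {"claw":0,"xyz":[0,4,0],"turn":[0,0,0]}
    - {"claw":0,"xyz":[0,3,0],"turn":[0,0,0]}

```text
clock: 21.9
eef_pos: [0.5436, -0.0021, 0.0306]
eef_rot: [2.165, 2.275, 0.002]
wrist_force: [-0.2, -0.8, 0.1]
grip_width: 0.006
```

```bash
python3 chk.py
```

```text
t 21.95 tcpC [-73.   65.8] z 30.4 yawY-c 0.01 tilt [-0.0001  0.0019] F_C [ 0.63 -0.99] Fz -0.61
case px 916 centre -4.1 -0.6 size 100.8 70.2 yaw 1.09
L [-55.4  67.5] R [-52.8 -70.5]
```

Call:
arm_command:
  plan:
    - {"claw":0,"xyz":[0.2,1,0],"turn":[0,0,0]}
    - {"claw":0,"xyz":[0.2,1,0],"turn":[0,0,0]}
    - {"claw":0,"xyz":[0.2,1,0],"turn":[0,0,0]}
    - {"claw":0,"xyz":[0.2,1,0],"turn":[0,0,0]}
    - {"claw":0,"xyz":[0.2,1,0],"turn":[0,0,0]}
    - {"claw":0,"xyz":[0.2,1,0],"turn":[0,0,0]}
    - {"claw":0,"xyz":[0.2,1,0],"turn":[0,0,0]}
    - {"claw":0,"xyz":[0.2,1,0],"turn":[0,0,0]}
    - {"claw":0,"xyz":[0.2,1,0],"turn":[0,0,0]}
    - {"claw":0,"xyz":[0.2,1,0],"turn":[0,0,0]}

```text
clock: 22.95
eef_pos: [0.5512, 0.0019, 0.03]
eef_rot: [-2.162, -2.276, 0.002]
wrist_force: [-5.9, 1.2, 3.6]
grip_width: 0.004
```

```bash
python3 chk.py
```

```text
t 23.00 tcpC [-65.3  69.7] z 30.0 yawY-c 0.13 tilt [ 0.0011 -0.0023] F_C [-5.38  1.11] Fz 4.11
case px 1028 centre -1.9 -0.7 size 101.6 72.5 yaw -2.04
L [-49.5  70. ] R [-54.4 -67.9]
```

Call:
arm_command:
  plan:
    - {"claw":0,"xyz":[0,0.7,0],"turn":[0,0,0]}
    - {"claw":0,"xyz":[0,0.7,0],"turn":[0,0,0]}

```text
clock: 23.2
eef_pos: [0.5524, 0.0023, 0.03]
eef_rot: [-2.162, -2.275, 0.002]
wrist_force: [-5.8, 0.9, 4.4]
grip_width: 0.003
```

```bash
python3 chk.py
```

```text
t 23.25 tcpC [-64.2  70. ] z 30.0 yawY-c 0.13 tilt [ 0.0017 -0.0029] F_C [-6.09  2.48] Fz 4.88
case px 1030 centre -1.3 -2.0 size 101.3 74.5 yaw -3.75
L [-46.7  70.1] R [-55.7 -67.6]
```

Call:
arm_command:
  plan:
    - {"claw":0,"xyz":[0,-18,0.5],"turn":[0,0,0]}
    - {"claw":0,"xyz":[-45,0,0],"turn":[0,0,0]}
    - {"claw":0,"xyz":[-46,0,0],"turn":[0,0,0]}
    - {"claw":0,"xyz":[-46,0,0],"turn":[0,0,0]}
    - {"claw":0,"xyz":[0,0,0],"turn":[0,0,0]}
    - {"claw":0,"xyz":[0,4,0],"turn":[0,0,0]}
    - {"claw":0,"xyz":[0,3,0],"turn":[0,0,0]}
    - {"claw":0,"xyz":[0,1,0],"turn":[0,0,0]}
    - {"claw":0,"xyz":[0,1,0],"turn":[0,0,0]}
    - {"claw":0,"xyz":[0,1,0],"turn":[0,0,0]}
    - {"claw":0,"xyz":[0,1,0],"turn":[0,0,0]}
    - {"claw":0,"xyz":[0,1,0],"turn":[0,0,0]}

```text
clock: 24.45
eef_pos: [0.5548, -0.1354, 0.0296]
eef_rot: [2.164, 2.278, 0.0]
wrist_force: [-0.7, -0.3, 0.1]
grip_width: 0.006
```

```bash
python3 chk.py
```

```text
t 24.50 tcpC [-68.4 -67.8] z 29.6 yawY-c 0.14 tilt [0.0001 0.0003] F_C [-0.09 -0.73] Fz -0.18
case px 1668 centre -2.0 -0.6 size 101.7 118.1 yaw -1.57
L [-50.1  69.8] R [-53.8 -68.2]
```

Call:
arm_command:
  plan:
    - {"claw":0,"xyz":[0,1,0],"turn":[0,0,0]}
    - {"claw":0,"xyz":[-0.1,1,0],"turn":[0,0,0]}
    - {"claw":0,"xyz":[-0.1,1,0],"turn":[0,0,0]}
    - {"claw":0,"xyz":[-0.1,1,0],"turn":[0,0,0]}

```text
clock: 24.9
eef_pos: [0.5575, -0.136, 0.0295]
eef_rot: [-2.163, -2.276, 0.003]
wrist_force: [-4.0, -0.8, 3.1]
grip_width: 0.003
```

```bash
python3 chk.py
```

```text
t 24.95 tcpC [-65.5 -68.5] z 29.6 yawY-c 0.11 tilt [-0.0003 -0.002 ] F_C [-3.57 -0.15] Fz 3.29
case px 1667 centre -1.9 -0.7 size 101.5 118.7 yaw -0.49
L [-51.3  68.7] R [-52.5 -69.3]
```

Call:
arm_command:
  plan:
    - {"claw":0,"xyz":[-0.1,1,0],"turn":[0,0,0]}
    - {"claw":0,"xyz":[-0.1,1,0],"turn":[0,0,0]}
    - {"claw":0,"xyz":[-0.1,1,0],"turn":[0,0,0]}

```text
clock: 25.25
eef_pos: [0.5607, -0.1368, 0.0296]
eef_rot: [-2.164, -2.277, 0.004]
wrist_force: [-5.6, -1.9, 3.6]
grip_width: 0.004
```

```bash
python3 chk.py
```

```text
t 25.30 tcpC [-62.6 -69.3] z 29.6 yawY-c 0.11 tilt [-0.0012 -0.0022] F_C [-5.44 -1.  ] Fz 2.96
case px 1661 centre -0.3 -0.3 size 101.6 120.4 yaw 0.59
L [-51.   68.2] R [-49.6 -69.8]
```

Call:
arm_command:
  plan:
    - {"claw":0,"xyz":[0,0.7,0],"turn":[0,0,0]}
    - {"claw":0,"xyz":[0,0.7,0],"turn":[0,0,0]}

```text
clock: 25.5
eef_pos: [0.5614, -0.1369, 0.0296]
eef_rot: [-2.163, -2.276, 0.006]
wrist_force: [-8.1, -1.1, 5.7]
grip_width: 0.009
```

```bash
python3 chk.py
```

```text
t 25.55 tcpC [-62.1 -69.5] z 29.6 yawY-c 0.11 tilt [-0.0013 -0.0041] F_C [-8.25 -2.32] Fz 3.97
case px 1655 centre -0.3 0.1 size 101.6 117.8 yaw 0.40
L [-50.7  68.8] R [-49.8 -69.2]
```

Call:
arm_command:
  plan:
    - {"claw":0,"xyz":[0,-5,0.3],"turn":[0,0,0]}
    - {"claw":0,"xyz":[0,-13,0],"turn":[0,0,0]}
    - {"claw":0,"xyz":[46,0,0],"turn":[0,0,0]}
    - {"claw":0,"xyz":[46,0,0],"turn":[0,0,0]}
    - {"claw":0,"xyz":[46,0,0],"turn":[0,0,0]}
    - {"claw":0,"xyz":[0,0,0],"turn":[0,0,0]}
    - {"claw":0,"xyz":[0,4,0],"turn":[0,0,0]}
    - {"claw":0,"xyz":[0,4,0],"turn":[0,0,0]}
    - {"claw":0,"xyz":[0,1,0],"turn":[0,0,0]}
    - {"claw":0,"xyz":[0,1,0],"turn":[0,0,0]}
    - {"claw":0,"xyz":[0,1,0],"turn":[0,0,0]}
    - {"claw":0,"xyz":[0,1,0],"turn":[0,0,0]}

```text
clock: 26.75
eef_pos: [0.5502, 0.001, 0.0292]
eef_rot: [-2.165, -2.276, -0.0]
wrist_force: [0.3, 0.1, -0.2]
grip_width: 0.005
```

```bash
python3 chk.py
```

```text
t 26.80 tcpC [-66.4  69. ] z 29.2 yawY-c 0.07 tilt [0.0001 0.0002] F_C [-0.41 -0.05] Fz -0.82
case px 989 centre 1.1 -0.6 size 101.1 73.4 yaw -0.68
L [-48.1  69. ] R [-49.8 -69. ]
```

Call:
arm_command:
  plan:
    - {"claw":0,"xyz":[0,1,0],"turn":[0,0,0]}
    - {"claw":0,"xyz":[0,1,0],"turn":[0,0,0]}
    - {"claw":0,"xyz":[0,1,0],"turn":[0,0,0]}
    - {"claw":0,"xyz":[0,0.7,0],"turn":[0,0,0]}

```text
clock: 27.2
eef_pos: [0.5525, 0.0019, 0.0293]
eef_rot: [-2.162, -2.276, 0.003]
wrist_force: [-4.8, -0.0, 4.5]
grip_width: 0.007
```

```bash
python3 chk.py
```

```text
t 27.25 tcpC [-63.9  69.7] z 29.3 yawY-c 0.13 tilt [ 0.0004 -0.0026] F_C [-4.88  0.05] Fz 4.05
case px 1021 centre -0.2 -0.3 size 100.3 76.6 yaw 0.61
L [-50.9  68.2] R [-49.4 -69.8]
```

Call:
arm_command:
  plan:
    - {"claw":0,"xyz":[0,0.7,-0.3],"turn":[0,0,0]}
    - {"claw":0,"xyz":[0,0.7,-0.3],"turn":[0,0,0]}

```text
clock: 27.45
eef_pos: [0.5544, 0.0025, 0.0293]
eef_rot: [-2.162, -2.276, 0.001]
wrist_force: [-6.4, 1.5, 1.9]
grip_width: 0.007
```

```bash
python3 chk.py
```

```text
t 27.50 tcpC [-62.3  70.1] z 29.3 yawY-c 0.13 tilt [ 0.0012 -0.0021] F_C [-4.53  1.69] Fz 1.40
case px 1032 centre 0.9 -0.8 size 100.0 76.3 yaw -0.47
L [-48.5  68.6] R [-49.6 -69.4]
```

Call:
arm_command:
  plan:
    - {"claw":0,"xyz":[0,0.7,0],"turn":[0,0,0]}
    - {"claw":0,"xyz":[0,0.7,0],"turn":[0,0,0]}

```text
clock: 27.7
eef_pos: [0.5544, 0.0025, 0.0293]
eef_rot: [-2.161, -2.274, 0.005]
wrist_force: [-10.0, 1.0, 4.6]
grip_width: 0.006
```

```bash
python3 chk.py
```

```text
t 27.75 tcpC [-62.3  70.1] z 29.3 yawY-c 0.13 tilt [ 0.0012 -0.0055] F_C [-8.82  1.77] Fz 4.43
case px 1038 centre 1.2 -0.3 size 101.0 75.8 yaw -0.29
L [-48.4  69. ] R [-49.1 -69. ]
```

Call:
arm_command:
  plan:
    - {"claw":0,"xyz":[0,0.4,-0.4],"turn":[0,0,0]}
    - {"claw":0,"xyz":[0,0.4,-0.3],"turn":[0,0,0]}

```text
clock: 27.95
eef_pos: [0.5543, 0.0025, 0.0294]
eef_rot: [-2.16, -2.273, 0.007]
wrist_force: [-9.9, 2.2, 2.2]
grip_width: 0.006
```

```bash
python3 chk.py; python3 chk.py
```

```text
t 28.00 tcpC [-62.3  70.1] z 29.4 yawY-c 0.13 tilt [ 0.0012 -0.0073] F_C [-9.59  2.64] Fz 3.03
case px 1039 centre 1.1 -0.7 size 100.8 75.8 yaw -0.88
L [-47.9  69.1] R [-50.  -68.9]
t 28.05 tcpC [-62.3  70.1] z 29.4 yawY-c 0.13 tilt [ 0.0013 -0.0073] F_C [-9.3   1.87] Fz 2.45
case px 1041 centre 1.1 -0.4 size 100.6 75.9 yaw -0.28
L [-48.6  68.9] R [-49.2 -69.1]
```

Call:
arm_command:
  plan:
    - {"claw":0,"xyz":[0,0.4,-0.1],"turn":[0,0,0]}
    - {"claw":0,"xyz":[0,0.4,-0.1],"turn":[0,0,0]}

```text
clock: 28.25
eef_pos: [0.5543, 0.0025, 0.0294]
eef_rot: [-2.159, -2.272, 0.009]
wrist_force: [-11.3, 0.6, 3.2]
grip_width: 0.001
```

```bash
python3 chk.py
```

```text
t 28.30 tcpC [-62.4  70.1] z 29.4 yawY-c 0.13 tilt [ 0.0013 -0.0093] F_C [-10.67   1.33] Fz 3.51
case px 1042 centre 1.0 -0.5 size 101.6 75.8 yaw -0.22
L [-48.8  68.7] R [-49.3 -69.3]
```

Call:
arm_command:
  plan:
    - {"claw":0,"xyz":[0,0.4,-0.1],"turn":[0,0,0]}
    - {"claw":0,"xyz":[0,0,0],"turn":[0,0,0]}
    - {"claw":0,"xyz":[0,0,0],"turn":[0,0,0]}

```text
clock: 28.6
eef_pos: [0.5543, 0.0025, 0.0294]
eef_rot: [-2.158, -2.272, 0.01]
wrist_force: [-12.2, 1.3, 4.7]
grip_width: 0.005
```

```bash
python3 chk.py
```

```text
t 28.65 tcpC [-62.4  70.2] z 29.4 yawY-c 0.14 tilt [ 0.0013 -0.0101] F_C [-11.72   1.75] Fz 5.16
case px 1048 centre 1.4 -0.7 size 100.5 75.7 yaw -0.72
L [-47.8  69. ] R [-49.5 -69. ]
```

Call:
arm_command:
  plan:
    - {"claw":0,"xyz":[0,0,0],"turn":[0,0,0]}
    - {"claw":0,"xyz":[0,0,0],"turn":[0,0,0]}
    - {"claw":0,"xyz":[0,0,0],"turn":[0,0,0]}
    - {"claw":0,"xyz":[0,0,0],"turn":[0,0,0]}
    - {"claw":0,"xyz":[0,0,0],"turn":[0,0,0]}

```text
clock: 29.15
eef_pos: [0.5543, 0.0025, 0.0294]
eef_rot: [-2.158, -2.272, 0.01]
wrist_force: [-12.3, 0.9, 3.7]
grip_width: 0.008
```

```bash
python3 chk.py
```

```text
t 29.20 tcpC [-62.4  70.1] z 29.4 yawY-c 0.13 tilt [ 0.0013 -0.0101] F_C [-10.86   1.93] Fz 4.58
case px 1044 centre 0.6 -0.8 size 99.9 76.1 yaw -0.47
L [-48.9  68.6] R [-50.  -69.4]
```

Call:
arm_command:
  plan:
    - {"claw":0,"xyz":[0,-5,0],"turn":[0,0,0]}
    - {"claw":0,"xyz":[0,-15,0.8],"turn":[0,0,0]}
    - {"claw":0,"xyz":[-46,0,0],"turn":[0,0,0]}
    - {"claw":0,"xyz":[-46,0,0],"turn":[0,0,0]}
    - {"claw":0,"xyz":[-46,0,0],"turn":[0,0,0]}
    - {"claw":0,"xyz":[0,0,0],"turn":[0,0,0]}
    - {"claw":0,"xyz":[0,4,0],"turn":[0,0,0]}
    - {"claw":0,"xyz":[0,4,0],"turn":[0,0,0]}
    - {"claw":0,"xyz":[0,2,0],"turn":[0,0,0]}
    - {"claw":0,"xyz":[0,1,0],"turn":[0,0,0]}

```text
clock: 30.2
eef_pos: [0.5573, -0.135, 0.0301]
eef_rot: [2.161, 2.279, 0.001]
wrist_force: [-0.3, -0.4, -0.0]
grip_width: 0.004
```

```bash
python3 chk.py
```

```text
t 30.25 tcpC [-66.2 -67.5] z 30.1 yawY-c 0.23 tilt [-0.      0.0004] F_C [0.32 0.09] Fz 0.87
case px 1670 centre 0.5 -0.4 size 101.2 118.5 yaw -0.75
L [-48.6  69.2] R [-50.4 -68.8]
```

Call:
arm_command:
  plan:
    - {"claw":0,"xyz":[0,1,0],"turn":[0,0,0]}
    - {"claw":0,"xyz":[0,1,0],"turn":[0,0,0]}
    - {"claw":0,"xyz":[0,1,0],"turn":[0,0,0]}
    - {"claw":0,"xyz":[0,1,0],"turn":[0,0,0]}

```text
clock: 30.65
eef_pos: [0.5607, -0.136, 0.0301]
eef_rot: [2.164, 2.277, 0.0]
wrist_force: [-0.2, 0.7, -0.2]
grip_width: 0.005
```

```bash
python3 chk.py
```

```text
t 30.70 tcpC [-62.6 -68.5] z 30.1 yawY-c 0.12 tilt [0.     0.0003] F_C [0.13 0.45] Fz -0.33
case px 1667 centre 1.1 -0.5 size 101.8 119.6 yaw -0.04
L [-48.9  68.5] R [-49.  -69.5]
```

Call:
arm_command:
  plan:
    - {"claw":0,"xyz":[0,0.7,0],"turn":[0,0,0]}
    - {"claw":0,"xyz":[0,0.7,0],"turn":[0,0,0]}
    - {"claw":0,"xyz":[0,0.7,-0.2],"turn":[0,0,0]}

```text
clock: 31.0
eef_pos: [0.5615, -0.1361, 0.0301]
eef_rot: [-2.163, -2.276, 0.003]
wrist_force: [-4.3, -1.4, 0.7]
grip_width: 0.006
```

```bash
python3 chk.py
```

```text
t 31.05 tcpC [-61.9 -68.7] z 30.1 yawY-c 0.11 tilt [-0.     -0.0028] F_C [-5.27 -0.62] Fz 2.46
case px 1659 centre 0.7 -0.5 size 101.0 116.8 yaw -0.00
L [-49.3  68.5] R [-49.3 -69.5]
```

Call:
arm_command:
  plan:
    - {"claw":0,"xyz":[0,0.7,-0.3],"turn":[0,0,0]}
    - {"claw":0,"xyz":[0,0.6,-0.3],"turn":[0,0,0]}
    - {"claw":0,"xyz":[0,0,0],"turn":[0,0,0]}

```text
clock: 31.35
eef_pos: [0.5615, -0.1361, 0.0301]
eef_rot: [-2.161, -2.274, 0.006]
wrist_force: [-7.2, -0.5, 2.4]
grip_width: 0.004
```

```bash
python3 chk.py
```

```text
t 31.40 tcpC [-61.9 -68.7] z 30.1 yawY-c 0.10 tilt [ 0.0003 -0.0059] F_C [-7.65 -0.75] Fz 2.16
case px 1652 centre 0.9 -0.5 size 101.0 116.8 yaw 0.12
L [-49.2  68.4] R [-48.9 -69.6]
```

Call:
arm_command:
  plan:
    - {"claw":0,"xyz":[0,0.7,-0.2],"turn":[0,0,0]}
    - {"claw":0,"xyz":[0,0.6,-0.2],"turn":[0,0,0]}
    - {"claw":0,"xyz":[0,0.4,-0.1],"turn":[0,0,0]}
    - {"claw":0,"xyz":[0,0,0],"turn":[0,0,0]}

```text
clock: 31.8
eef_pos: [0.5614, -0.1361, 0.0302]
eef_rot: [-2.16, -2.272, 0.011]
wrist_force: [-11.1, -0.9, 3.5]
grip_width: 0.003
```

```bash
python3 chk.py
```

```text
t 31.85 tcpC [-62.  -68.7] z 30.2 yawY-c 0.10 tilt [ 0.0006 -0.0098] F_C [-9.56 -0.84] Fz 3.27
case px 1634 centre 0.8 -0.5 size 101.0 117.3 yaw -0.03
L [-49.2  68.5] R [-49.3 -69.5]
```

Call:
arm_command:
  plan:
    - {"claw":0,"xyz":[0,0,0],"turn":[0,0,0]}
    - {"claw":0,"xyz":[0,0,0],"turn":[0,0,0]}
    - {"claw":0,"xyz":[0,0,0],"turn":[0,0,0]}
    - {"claw":0,"xyz":[0,0,0],"turn":[0,0,0]}

```text
clock: 32.25
eef_pos: [0.5615, -0.1361, 0.0302]
eef_rot: [-2.16, -2.272, 0.01]
wrist_force: [-11.2, -0.8, 4.4]
grip_width: 0.005
```

```bash
python3 chk.py
```

```text
t 32.30 tcpC [-62.  -68.7] z 30.2 yawY-c 0.10 tilt [ 0.0006 -0.0098] F_C [-10.8   -1.04] Fz 3.65
case px 1647 centre 1.1 -0.5 size 101.1 117.1 yaw 0.12
L [-49.   68.4] R [-48.7 -69.6]
```

Call:
arm_command:
  plan:
    - {"claw":0,"xyz":[0,0.4,-0.1],"turn":[0,0,0]}
    - {"claw":0,"xyz":[0,0,0],"turn":[0,0,0]}
    - {"claw":0,"xyz":[0,0,0],"turn":[0,0,0]}
    - {"claw":0,"xyz":[0,0,0],"turn":[0,0,0]}
    - {"claw":0,"xyz":[0,0,0],"turn":[0,0,0]}
    - {"claw":0,"xyz":[0,0,0],"turn":[0,0,0]}

```text
clock: 32.9
eef_pos: [0.5614, -0.1361, 0.0301]
eef_rot: [-2.159, -2.271, 0.012]
wrist_force: [-11.4, -1.9, 4.1]
grip_width: 0.008
```

```bash
python3 chk.py
```

```text
t 32.95 tcpC [-62.  -68.7] z 30.2 yawY-c 0.10 tilt [ 0.0006 -0.0107] F_C [-11.58  -0.99] Fz 4.18
case px 1647 centre 0.4 -0.5 size 102.0 117.0 yaw 0.04
L [-49.6  68.5] R [-49.5 -69.5]
```

Call:
arm_command:
  plan:
    - {"claw":0,"xyz":[0,-6,0],"turn":[0,0,0]}
    - {"claw":0,"xyz":[0,-15,-10],"turn":[0,0,0]}
    - {"claw":0,"xyz":[0,0,-45],"turn":[0,0,0]}
    - {"claw":0,"xyz":[5,0,-35],"turn":[0,0,0]}
    - {"claw":0,"xyz":[40,3,0],"turn":[0,0,0]}
    - {"claw":0,"xyz":[45,3,0],"turn":[0,0,0]}
    - {"claw":0,"xyz":[45,4,0],"turn":[0,0,0]}
    - {"claw":0,"xyz":[45,5,0],"turn":[0,0,0]}
    - {"claw":0,"xyz":[40,5,0],"turn":[0,0,0]}
    - {"claw":0,"xyz":[20,0,0],"turn":[0,0,0]}
    - {"claw":0,"xyz":[0,0,0],"turn":[0,0,0]}

```text
clock: 34.05
eef_pos: [0.5534, 0.1072, 0.1218]
eef_rot: [2.159, 2.282, 0.005]
wrist_force: [0.7, -1.1, -0.2]
grip_width: 0.003
```

Run:
```python
from h import *
from rig import observe,imaging
c=imaging.camera("top");rep(observe());case(c)
cv2.imwrite("pics/t2.png",cv2.resize(c["pixels"][110:310,210:410][:,:,::-1],None,fx=3,fy=3))
```

```text
t 34.10 tcpC [-58.2 172.9] z 121.7 yawY-c 0.28 tilt [0.0004 0.0019] F_C [ 0.25 -0.15] Fz 0.02
case px 2532 centre 1.1 -0.6 size 101.3 160.1 yaw -0.07
```

View pics/t2.png

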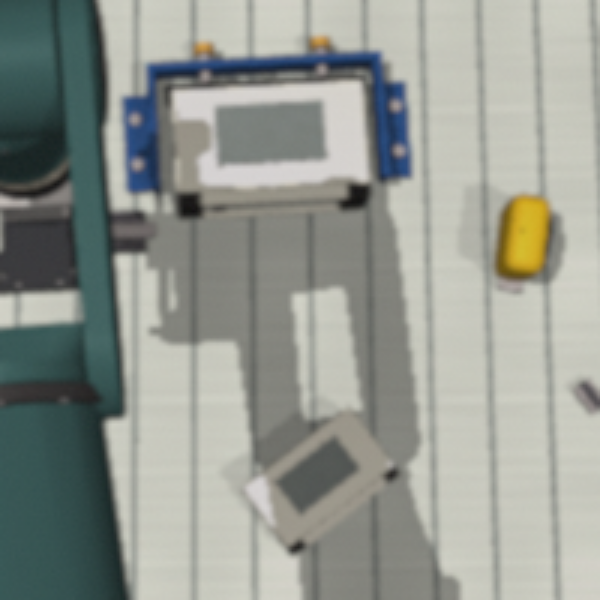

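Call:
arm_command:
  plan:
    - {"claw":0,"xyz":[0,0,30],"turn":[0,0,0]}
    - {"claw":0,"xyz":[0,-0.5,30],"turn":[0,0,0]}
    - {"claw":0,"xyz":[0,0,16],"turn":[0,0,0]}
    - {"claw":0,"xyz":[-4,0,0],"turn":[0,0,0]}
    - {"claw":0,"xyz":[-5,0,0],"turn":[0,0,0]}
    - {"claw":0,"xyz":[-2,0,0],"turn":[0,0,0]}
    - {"claw":0,"xyz":[-2,0,0],"turn":[0,0,0]}
    - {"claw":0,"xyz":[-2,0,0],"turn":[0,0,0]}
    - {"claw":0,"xyz":[-3,0,0],"turn":[0,0,0]}
    - {"claw":0,"xyz":[-4,0,0],"turn":[0,0,0]}
    - {"claw":0,"xyz":[-4,0,0],"turn":[0,0,0]}

```text
clock: 35.2
eef_pos: [0.5542, 0.0778, 0.046]
eef_rot: [2.163, 2.277, 0.002]
wrist_force: [1.1, 2.2, 0.4]
grip_width: 0.006
```

```bash
python3 chk.py
```

```text
t 35.25 tcpC [-58.9 144.6] z 45.8 yawY-c 0.10 tilt [-0.0005  0.0009] F_C [0.14 1.33] Fz -0.09
case px 2530 centre 0.9 -0.5 size 101.2 160.4 yaw 0.33
L [-49.5  68.2] R [-48.7 -69.8]
```

Call:
arm_command:
  plan:
    - {"claw":0,"xyz":[-4,0,0],"turn":[0,0,0]}
    - {"claw":0,"xyz":[-4,0,0],"turn":[0,0,0]}
    - {"claw":0,"xyz":[-4,0,0],"turn":[0,0,0]}
    - {"claw":0,"xyz":[-4,0,0],"turn":[0,0,0]}
    - {"claw":0,"xyz":[-4,0,0],"turn":[0,0,0]}
    - {"claw":0,"xyz":[-2,0,0],"turn":[0,0,0]}
    - {"claw":0,"xyz":[-1.5,0,0],"turn":[0,0,0]}
    - {"claw":0,"xyz":[-1,0,0],"turn":[0,0,0]}
    - {"claw":0,"xyz":[-1,0,0],"turn":[0,0,0]}
    - {"claw":0,"xyz":[-1,0,0],"turn":[0,0,0]}

```text
clock: 36.25
eef_pos: [0.5551, 0.0515, 0.0454]
eef_rot: [-2.164, -2.277, -0.0]
wrist_force: [1.3, 1.7, 0.6]
grip_width: 0.005
```

```bash
python3 chk.py
```

```text
t 36.30 tcpC [-59.2 118.8] z 45.4 yawY-c 0.12 tilt [-0.0001  0.    ] F_C [0.73 1.42] Fz 1.09
case px 2127 centre 1.1 -0.6 size 101.0 140.7 yaw 0.26
L [-49.2  68.2] R [-48.6 -69.8]
```

Call:
arm_command:
  plan:
    - {"claw":0,"xyz":[-1,0,0],"turn":[0,0,0]}
    - {"claw":0,"xyz":[-1,0,0],"turn":[0,0,0]}
    - {"claw":0,"xyz":[-1,0,0],"turn":[0,0,0]}

```text
clock: 36.6
eef_pos: [0.5551, 0.0508, 0.0455]
eef_rot: [-2.161, -2.275, -0.005]
wrist_force: [-0.2, 7.8, 1.2]
grip_width: 0.001
```

```bash
python3 chk.py
```

```text
t 36.65 tcpC [-59.2 118.3] z 45.5 yawY-c 0.14 tilt [0.0049 0.0001] F_C [1.28 6.88] Fz 0.97
case px 2060 centre 0.7 -0.2 size 101.1 137.7 yaw 0.04
L [-49.3  68.7] R [-49.2 -69.3]
```

Call:
arm_command:
  plan:
    - {"claw":0,"xyz":[-0.8,0,0],"turn":[0,0,0]}
    - {"claw":0,"xyz":[0,0,0],"turn":[0,0,0]}
    - {"claw":0,"xyz":[6,0,0],"turn":[0,0,0]}
    - {"claw":0,"xyz":[20,0,0],"turn":[0,0,0]}
    - {"claw":0,"xyz":[0,0,-40],"turn":[0,0,0]}
    - {"claw":0,"xyz":[0,0,-45],"turn":[0,0,0]}
    - {"claw":0,"xyz":[45,0,-20],"turn":[0,0,0]}
    - {"claw":0,"xyz":[45,-10,0],"turn":[0,0,0]}
    - {"claw":0,"xyz":[45,-10,0],"turn":[0,0,0]}
    - {"claw":0,"xyz":[30,0,0],"turn":[0,0,0]}
    - {"claw":0,"xyz":[0,0,0],"turn":[0,0,0]}

```text
clock: 37.75
eef_pos: [0.5245, 0.2399, 0.1499]
eef_rot: [2.159, 2.282, -0.002]
wrist_force: [0.7, -0.5, -0.3]
grip_width: 0.008
```

Run:
```python
from h import *
from rig import observe,imaging
c=imaging.camera("top");rep(observe());case(c);W=heights(c)*1000
hsv=cv2.cvtColor(c["pixels"],cv2.COLOR_RGB2HSV)
k=((hsv[...,0]<8)|(hsv[...,0]>172))&(hsv[...,1]>130)&(W[...,2]>48)&(W[...,2]<62);k[:165]=0;k[205:]=0;k[:,:225]=0;k[:,280:]=0
print("knob C",k.sum(),toC(W[k].mean(0)), "start",toC([553.56,75.26]))
cv2.imwrite("pics/t3.png",cv2.resize(c["pixels"][110:310,210:410][:,:,::-1],None,fx=3,fy=3))
cv2.imwrite("pics/s3.png",imaging.camera("side")["pixels"][:,:,::-1])
```

```text
t 37.80 tcpC [-80.2 306.7] z 149.8 yawY-c 0.28 tilt [-0.0024 -0.001 ] F_C [-0.07 -0.13] Fz -0.30
case px 2521 centre 1.2 -0.4 size 101.7 159.9 yaw 0.02
knob C 20 [-61.11086027 102.16719854] start [-59.53343594 142.83872446]
```

View pics/t3.png

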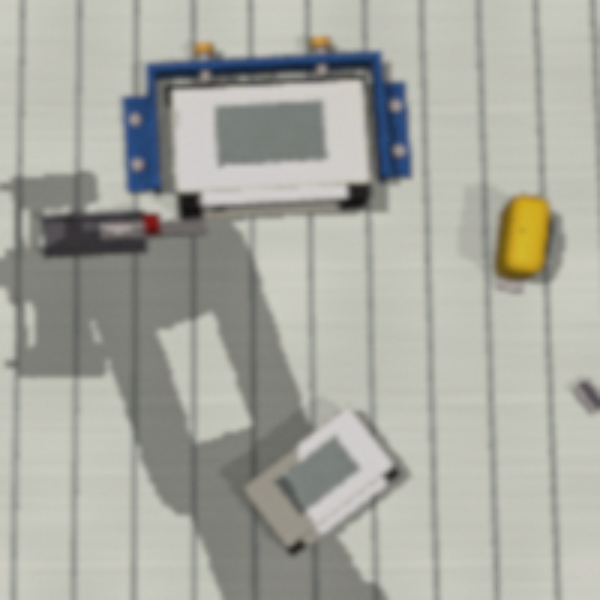

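View pics/s3.png

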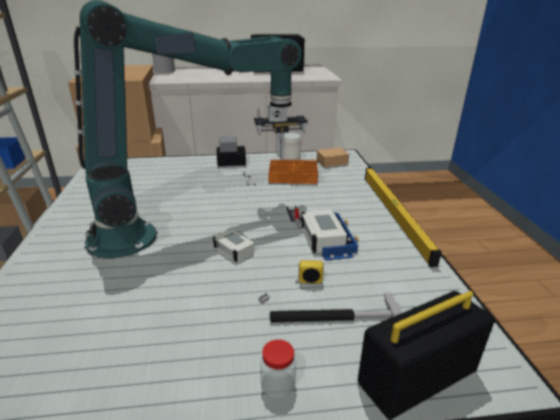

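The pictures show the case square in the cradle (zoomed top view, centre about (270,140)) and the knob against the left rear corner side at (150,224), with the bolt bar reaching behind the left corner at (205,227). The tape, the small case and the other things have not moved, and the arm is clear.

```bash
python3 -c "
from rig import manip
print(manip.finish_job())"
```

```text
the job is handed in; nothing more can be done
None
```

The case is home in the blue cradle and the bolt is shut behind it. I handed the job in at about 38 s of the 61 s allowed.

- **Walking it in:** I pushed the case forward by alternate pushes on its two black rear corners. The largest clean yaw reading was about 7° from the cradle's direction. One reading of 8.2° was taken while the arm hid part of the case.
- **Finding the stop:** I felt it from both corners, at tool positions within about 0.4 mm of each other. The last full-view picture gave the case a yaw of 0.0° and put its centre 1.2 mm past the cradle's origin.
- **Pressing home:** I held a steady push of about 11–12 N on the left corner for roughly half a second, then the same on the right. Single readings wobbled by about 0.5 to 1.5 N. A vertical friction force of 3–5 N came with the push, so the total was about 12–13 N.
- **Bolt:** I pushed the knob across until the force rose to 7–8 N with no more movement, then backed away. The picture shows the knob at y = +102 mm, which is fully shut.
- **Other things:** In the last pictures nothing else appears to have moved. I compared the other things by eye only and did not measure them.

Forces are only reported at the end of each move, so I could not check brief peaks at contact. I kept first contacts at about 10–15 mm/s.

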